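# Turn the punch round in the spring clip, load it in the tip polisher and latch the guard

## Task

Pull the steel punch out of its wooden rest and park it across the spring clip, let go, and take it again by its blunt square end. Lay it in the small polisher's nest with the thin nib going into the hood, fully home against the stop, let go, and only then push the sliding guard over it until the latch clicks. Leave the mug, paper cup, mallet and bench block where they stand.

Things in the scene. Friction and masses are not known exactly. Their poses are not given: they have to be found in the camera images.
- punch_mid (a point): Dark steel punch, about 0.22 kg: a square bar 18 x 18 mm, 118 mm long, with a thin round nib (10 mm diameter, 22 mm long) on one end, 140 mm overall. This point is half-way along the 140 mm and half-way up. x runs along it towards the nib (nib end at x = +70 mm, shoulder at +48, blunt butt end at -70); z is up at the start.
- punch_tip (a point): The end of the punch's thin nib, on its axis, 70 mm from the middle; axes as the punch.
- rest: Wooden block fixed to the bench, 90 mm wide, 72 high; origin on the bench, z up, x out of its mouth. Its tunnel (26 mm wide and high) reaches from x = -105 to the mouth at -30 mm; its floor, 36 mm above the bench, carries on to x = +45 as a tongue 10 mm wide. The punch starts butt first in the tunnel (50 to 68 mm deep), nib over the tongue: draw it out along +x.
- clip_seat (a point): Spring clip on a fixed post; this is the middle of an 18 mm bar lying home in it, 89 mm above the bench, 9 mm above the clip floor. The bar lies along x, either way round; two jaws, 24 mm long (x), 14 mm apart when empty, squeeze along y with 3 to 4 N; their flared tops end 28 mm above this point. Press in straight down (about 5 N), pull out straight up. Floor 24 x 50 mm, 14 thick.
- nest_seat (a point): In the fixed polisher: where the middle of the punch must finally be, 50 mm above the bench. x points out of the hood, z up; the punch lies along x, nib towards -x. Hood mouth at x = +8 mm; tunnel 22 mm wide, floor 9 mm below, roof 14 mm above this point, end stop at x = -70, which the nib touches when home. The butt end is then at x = +70.
- machine: The polisher; its origin on the bench lies 30 mm in front (its +x) of the nest point, axes the same. Hood 46 mm wide, 70 high. In front of the mouth the nest floor goes on 66 mm as a tongue 10 mm wide, so fingers can straddle the butt; two flared cheeks, to 14 mm before the mouth, 43 to 63 mm high, 22 to 36 mm apart, lead in. Base plate x -172 to 60, y -58 to 50, 12 high. Motor behind the hood, 62 high.
- guard_lug (a point): Middle of the upright push plate on the sliding clear guard: aluminium, 8 mm thick (x), 44 wide (y), from the guard roof at 78 mm to 114 mm above the bench. Axes as nest_seat; the guard shuts along +x. The guard is an open-ended canopy 78 mm long, 64 wide; its rear edge is 38 mm behind the plate middle, its front edge 40 mm before it. It starts near fully back.
- guard (a joint): Travel of the guard in m: 0 fully back over the hood (plate at nest_seat x = -54 mm), 0.084 where the latch catches, 0.088 the hard stop. Sliding friction about 2 N, and about 7 N more to ride over the latch during the last 20 mm.
- latch (a joint): Sprung latch pawl, a steel bar at the guard's right side (nest_seat x = +63 mm, y = -42 mm, top 29 mm above the bench): 0 up, about 0.005 m when pressed down by the guard's ramp; it springs back up to 0 behind the ramp when the guard is latched.
- mug: Loose white ceramic mug, 80 mm across, 95 mm high, origin under its centre. To be left alone.
- paper_cup: Loose light paper cup, 76 mm across, 90 mm high, origin under its centre. To be left alone.
- mallet: Loose wooden mallet standing on the flat of its barrel head (68 mm across, 90 mm high; origin under the head), its handle (20 mm thick, centre 50 mm up) pointing level along x to 160 mm. To be left alone.
- bench_block: Loose steel bench block on rubber, 100 x 70 x 38 mm, origin under its centre. To be left alone.
Mind the look-alikes: they are no part of the job. Of the things like the part that bears punch_mid, leave any that is green or purple; of the rest the smaller one is meant.

How it is judged:
By the outcome, as a careful person would: the job done as asked, in the order asked, and still so for the second after the job is handed in, with the robot touching nothing.
It also fails if it takes over 72 s, if anything falls off the work surface, if the arm or the gripper's body presses on something with over 40 N, if the wrist force passes 120 N, or if a joint passes its speed limit or range.

## Robot

A 7-joint arm with a two-finger parallel gripper is mounted at the origin on the work surface. World frame = base frame: x ahead of the robot, y to its left, z up, the work surface at z = 0. Lengths are in m, angles in rad, forces in N, time in s.
With the tool pointing down it reaches from about 0.4 to 0.875 m from the base axis. Payload 6.5 kg.
Tool frame: the origin (TCP) lies midway between the tips of the shut fingers; the grasp point (between the pads) lies 19 mm behind it; z points along the fingers, y is the line along which they close (so a half turn about z gives the same grasp; the last joint's range is limited). The gripper opens to 85 mm and grips with 20 to 120 N. Pads are 22 mm wide; open, the fingers measure 114 mm over their backs; the gripper's body (76 mm by 85 mm) begins 54 mm behind the grasp point. The pads swing forward as they close: fully open they stand 13 mm farther back than shut.
Start: joints at [1.197, 0.536, -0.004, 1.538, 0.003, 1.067, -0.071], TCP at [0.197, -0.619, 0.231] pointing down, gripper open.
Joint ranges: [-2.7, 2.7], [-0.37, 2.16], [-1.27, 1.26], [0.24, 2.4], [-1.31, 4.45], [0.19, 1.91], [-2.76, 2.76]. Speed limits (rad/s): [2.39, 2.39, 3.14, 3.14, 3.14, 3.14, 3.14].

## Interface

Orientations are given as [roll, pitch, yaw] about the fixed x, y, z axes, in that order (R = Rz(yaw) Ry(pitch) Rx(roll)).
In Python, from plant import arm gives the robot as it stands.
- The arm moves only by the tool send_rows, never from a script. Its argument "commands" is a list of rows, each an object with "slide": the shift along the world's x, y, z normalised to -1 to 1, where 1 is 25 cm, a list of three; "angular": the turn, a rotation vector about the world's x, y, z normalised to -1 to 1, where 1 is 90 degrees, a list of three; "gripper": the opening, from 0 (shut) to 1 (fully open). A call has 1 to 20 rows; each row is the pose to reach, as a shift and turn from the pose commanded when the call began; what a row does not reach only later rows make up. A row lasts 1/10 s, in which the tool goes at most 50 mm and 8.59 degrees, less where a joint would pass 70% of its speed; a pose out of reach is approached as far as the arm can. A call with a number of a shift or a turn outside -1 to 1 is refused whole. A call with a gripper value outside its range is refused whole. The fingers move at their own pace and stop on an object; "squeeze" is the grip in N (left out, the last holds). Time passes only in rows, so rows that repeat a pose let the fingers close. It gives the time, the measured TCP pose, the force, the opening and the grip force at its end, in the units of the state.
- arm.sense(): the state, without advancing time (a new reading comes with each control period).
- arm.camera(name): name is "side" or "top"; returns the picture (400x640x3 uint8, red, green, blue); there is no depth.
- arm.get_calibration(name): a dict with "camera_matrix" (3x3 intrinsics, pixels), "position" and "rotation" of the camera in the world. Camera axes: x right, y down, z forward; pixel columns grow to the right and rows downward; lengths in m; the calibration is good to about 2 mm. A picture is of the moment at which its call begins. get_calibration takes no time and is no camera call.
- arm.hand_in(): hands the job in; it is judged then, once.
The state is a dict: "clock": time; "qpos": joint angles; "joint_velocities": joint speeds; "joint_efforts": joint torques, N m; "ee_pos": TCP position; "ee_rot": TCP orientation; "wrist_force": force on the tool from outside, world axes, zero at the start; "wrist_torque": the same for the moment, N m; "gripper_width": opening from 0.0 (shut) to 1.0 (fully open); "grasp_force": force on a finger pad.
Only numpy, scipy, OpenCV 4.12 (cv2) and the standard library are available. Lean on these libraries where they do the work, as an engineer would, in place of code of your own. Each camera call takes 0.05 s, during which the arm holds its last target. There are 200 camera calls.

## Working session

There is one attempt and no reset: what is moved stays moved. The work goes in short steps, Python scripts to look and compute and a tool call to move; the robot and the scene stay as the last step left them, time stands still between calls to the robot, and variables do not carry over. Pictures are saved under pics/ and viewed, at most 10 in all, crops included, and the job is handed in when it is done.

Besides the shell and the picture viewer there is one more tool, called after "Emit:" by a JSON object that holds its "op" and its "data". send_rows: Moves the arm, as the interface text tells. Scaled input: -1 to 1 covers 25 cm each way for a shift and 90 degrees each way for a turn. Its arguments: {"type":"object","properties":{"commands":{"type":"array"},"squeeze":{"type":"number"}},"required":["commands"]}

```bash
mkdir -p pics; ls; python3 - <<'E'
from plant import arm
import cv2
for n in("top","side"):
    cv2.imwrite(f"pics/{n}0.png",arm.camera(n)[:,:,::-1])
    print(n,arm.get_calibration(n))
s=arm.sense();print(s)
E
```

```text
pics
top {'camera_matrix': array([[464.48833637,   0.        , 327.1298187 ],
       [  0.        , 464.48833637, 202.52059653],
       [  0.        ,   0.        ,   1.        ]]), 'position': array([ 0.41778495, -0.03537621,  1.64358283]), 'rotation': array([-3.06738506e+00,  2.09266175e-03, -1.58267778e+00])}
side {'camera_matrix': array([[520.06432633,   0.        , 313.95313719],
       [  0.        , 520.06432633, 198.84376683],
       [  0.        ,   0.        ,   1.        ]]), 'position': array([0.35176511, 1.02588024, 1.15084831]), 'rotation': array([-2.35488443e+00,  1.31532459e-03, -2.95478154e+00])}
{'clock': 0.1, 'qpos': array([ 1.19680525,  0.53712125, -0.00444288,  1.53874948,  0.00257517,
        1.06726599, -0.07119965]), 'joint_velocities': array([ 0.00088271, -0.00122857, -0.00188515, -0.00320975,  0.00119845,
        0.00036082,  0.00049771]), 'joint_efforts': array([ 3.31682451e-03, -5.84565353e+01,  1.05251446e+00, -2.59776288e+01,
        1.27639587e-02,  4.61364922e-03, -3.77385606e-05]), 'ee_pos': array([ 0.19675113, -0.61893057,  0.23049033]), 'ee_rot': array([-3.14005685e+00,  8.98580042e-05,  3.07854815e-01]), 'wrist_force': array([-0.41081719,  0.12028102, -0.0813278 ]), 'wrist_torque': array([ 0.0140448 , -0.02882623,  0.0381795 ]), 'grasp_force': 0.0, 'gripper_width': 0.9984349005029811}
```

View pics/top0.png

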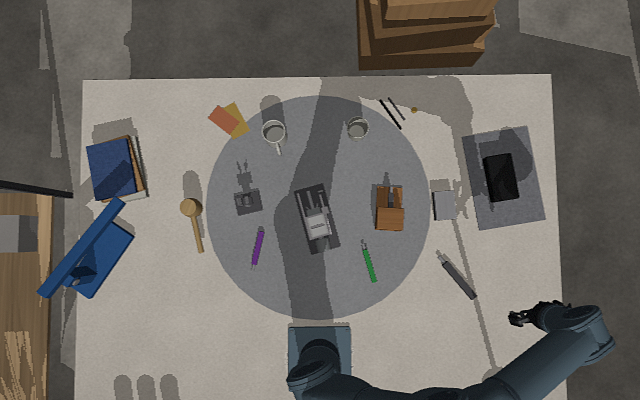

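View pics/side0.png

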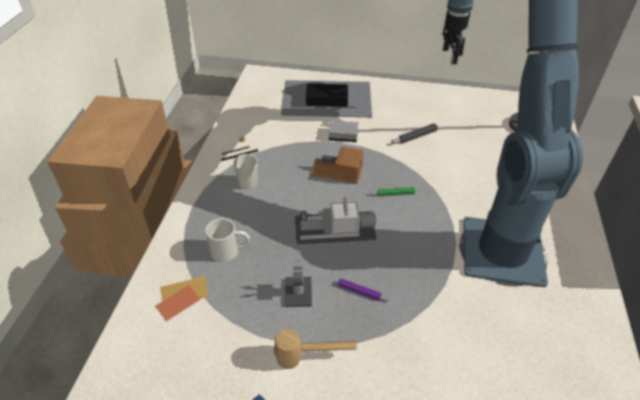

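Top view: punch candidates are the purple one (257,247), the green one (369,262), the dark grey one lying loose (457,275, larger), and the small dark one in the wooden rest (389,185). By the description I choose the one in the rest. A close crop will check it, and also cover the clip (247,200) and the machine (316,218).

```bash
cat > h.py <<'E'
import numpy as np, cv2
from scipy.spatial.transform import Rotation as R
from plant import arm
def cal(n):
    c=arm.get_calibration(n); return c["camera_matrix"],np.array(c["position"]),R.from_euler("xyz",c["rotation"]).as_matrix()
def ray(n,px,z):
    K,p,M=cal(n); d=M@np.linalg.solve(K,[px[0],px[1],1]); return p+d*(z-p[2])/d[2]
def proj(n,P):
    K,p,M=cal(n); q=(np.atleast_2d(P)-p)@M@K.T; return q[:,:2]/q[:,2:]
def shot(n): return arm.camera(n)[:,:,::-1].copy()
def crop(im,c,w,h,s):
    x,y=int(c[0]-w/2),int(c[1]-h/2); return cv2.resize(im[y:y+h,x:x+w],None,fx=s,fy=s,interpolation=cv2.INTER_CUBIC)
E
python3 - <<'E'
from h import *
t=cv2.imread("pics/top0.png");s=cv2.imread("pics/side0.png")
r1=np.hstack([crop(t,(389,200),44,70,6),crop(t,(316,215),44,70,6),crop(t,(247,190),44,70,6)])
r2=np.hstack([crop(s,(339,164),66,42,4),crop(s,(336,222),90,42,4),crop(s,(285,285),42,42,4)])
r2=np.hstack([r2,np.zeros((r2.shape[0],max(0,r1.shape[1]-r2.shape[1]),3),np.uint8)])
print(r1.shape,r2.shape)
cv2.imwrite("pics/c1.png",np.vstack([r1,r2[:,:r1.shape[1]]]))
E
```

```text
(420, 792, 3) (168, 792, 3)
```

View pics/c1.png

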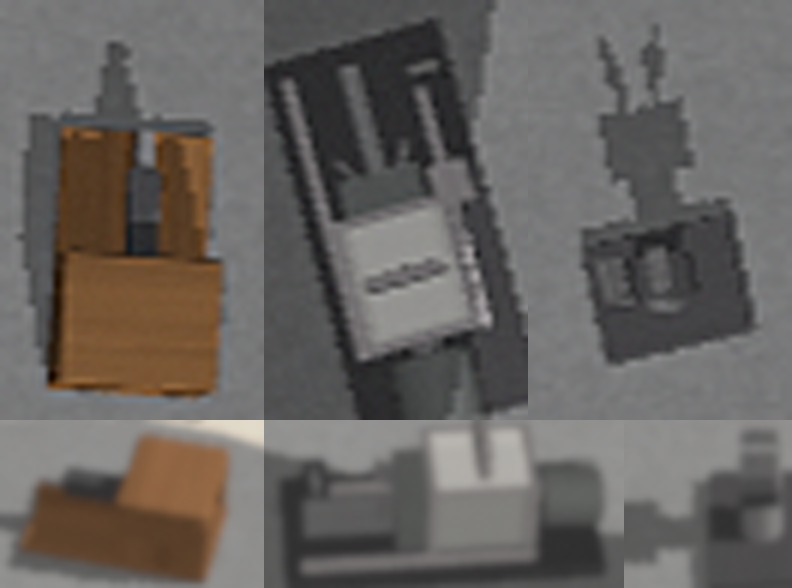

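The crop confirms it: the dark bar with the thin nib lies in the wooden rest, mouth toward world +x (image up). The clip and machine are turned about 12° the same way. I'll take one finer crop for picking points.

```bash
python3 - <<'E'
from h import *
t=np.mean([shot("top").astype(float) for _ in range(3)],0);s=np.mean([shot("side").astype(float) for _ in range(3)],0)
g=lambda i:np.clip(255*(np.clip(i,0,255)/255)**.55,0,255).astype(np.uint8)
t,s=g(t),g(s)
def grid(im,c,w,h,k):
    x,y=int(c[0]-w/2),int(c[1]-h/2); o=crop(im,c,w,h,k)
    for i in range(0,w):
        if (x+i)%10==0: cv2.line(o,(int((i+.5)*k),0),(int((i+.5)*k),6),(0,0,255),1);cv2.putText(o,str(x+i),(int((i+.5)*k)+1,14),0,.35,(0,0,255),1)
    for i in range(0,h):
        if (y+i)%10==0: cv2.line(o,(0,int((i+.5)*k)),(6,int((i+.5)*k)),(0,0,255),1);cv2.putText(o,str(y+i),(8,int((i+.5)*k)+4),0,.35,(0,0,255),1)
    return o
L=np.vstack([grid(t,(247,200),30,30,10),grid(s,(296,285),30,30,10)])
r=np.vstack([grid(s,(340,222),100,60,5),grid(s,(338,165),62,37,8)[:300,:500].copy()])
r=r[:600]; r=np.vstack([r,np.zeros((600-r.shape[0],r.shape[1],3),np.uint8)]) if r.shape[0]<600 else r
cv2.imwrite("pics/c2.png",np.hstack([L,r[:, :500]])) if r.shape[1]>=500 else print(r.shape)
E
```

```text
Traceback (most recent call last):
ValueError: all the input array dimensions except for the concatenation axis must match exactly, but along dimension 1, the array at index 0 has size 500 and the array at index 1 has size 496
```

```bash
cat >> h.py <<'E'
def avg(n,k=3):
    i=np.mean([shot(n).astype(float) for _ in range(k)],0)
    return (255*(i/255)**.55).astype(np.uint8)
def grid(im,c,w,h,k):
    x,y=int(c[0]-w/2),int(c[1]-h/2); o=crop(im,c,w,h,k)
    for i in range(0,w):
        if (x+i)%10==0: cv2.line(o,(int((i+.5)*k),0),(int((i+.5)*k),6),(0,0,255),1);cv2.putText(o,str(x+i),(int((i+.5)*k)+1,14),0,.35,(0,0,255),1)
    for i in range(0,h):
        if (y+i)%10==0: cv2.line(o,(0,int((i+.5)*k)),(6,int((i+.5)*k)),(0,0,255),1);cv2.putText(o,str(y+i),(8,int((i+.5)*k)+4),0,.35,(0,0,255),1)
    return o
E
python3 - <<'E'
from h import *
t=avg("top");s=avg("side")
L=np.vstack([grid(t,(247,200),30,30,10),grid(s,(296,285),30,30,10)])
r=np.vstack([grid(s,(340,222),100,60,5),cv2.resize(grid(s,(338,165),62,37,8),(500,300))])
cv2.imwrite("pics/c2.png",np.hstack([L,r]))
E
```

```text
(no output)
```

View pics/c2.png

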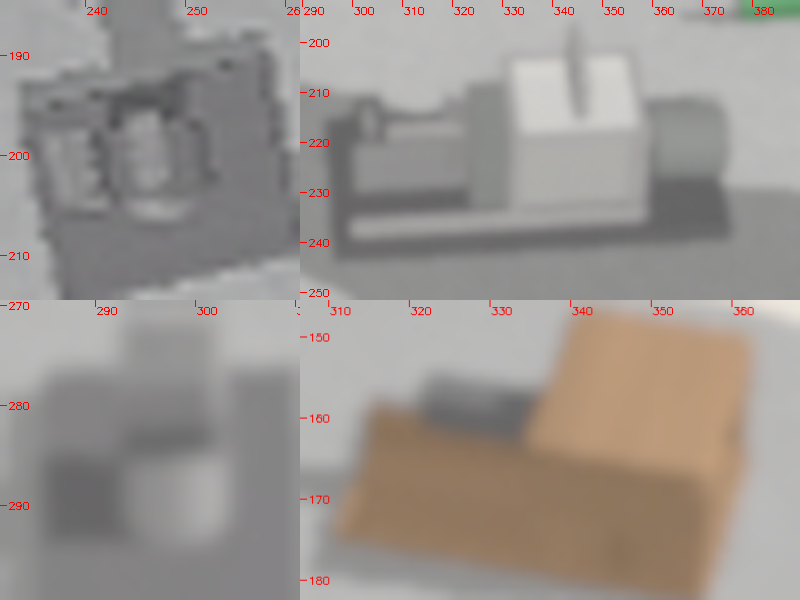

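```bash
cat > fit.py <<'E'
from h import *
from scipy.optimize import least_squares
def c1(u,v,cx,cy,ox): return (cx-22+(u-ox+.5)/6-.5, cy-35+(v+.5)/6-.5)
def fit(obs,x0,extra=None):
    # obs: (cam, local xyz or fn(p), px); world pose p=[x,y,yaw,...]
    def res(p):
        c,s=np.cos(p[2]),np.sin(p[2]);o=[]
        for n,L,px in obs:
            L=L(p) if callable(L) else L
            o.append((proj(n,[p[0]+c*L[0]-s*L[1],p[1]+s*L[0]+c*L[1],L[2]])[0]-px))
        return np.ravel(o)
    r=least_squares(res,x0,loss="soft_l1"); return r.x,np.round(res(r.x).reshape(-1,2),1)
E
python3 - <<'E'
from fit import *
T=lambda u,v:c1(u,v,389,200,0)
S=lambda u,v:(307+(u-300)/8.06-.5,146+(v-300)/8.1-.5)
f,b,w,h=-.03,-.105,.045,.072
ob=[("top",(f,w,h),T(65,255)),("top",(f,-w,h),T(222,262)),("top",(b,-w,h),T(216,393)),("top",(b,w,h),T(50,386)),
("side",(f,-w,h),S(573,312)),("side",(b,-w,h),S(752,338)),("side",(f,w,h),S(528,448)),("side",(b,w,h),S(700,475))]
p,r=fit(ob,[.5,-.25,0]);print("rest",p,r.tolist())
pt,rt=fit(ob[:4],[.5,-.25,0]);ps,rs=fit(ob[4:],[.5,-.25,0]);print(pt,ps)
c,s=np.cos(p[2]),np.sin(p[2])
for z in(0,.01,.03,.036):
  for y in(w,-w):
    P=[p[0]+c*.045-s*y,p[1]+s*.045+c*y,z];print(z,y,proj("top",P)[0].round(1),proj("side",P)[0].round(1))
print("obs front top",T(60,128),T(213,132),"side",S(370,400),S(337,540))
# punch: shoulder & tip in top crop
for nm,u,v,z in(("shoulder",146,165,.054),("tip",146,130,.045)): 
    P=ray("top",T(u,v),z);d=P[:2]-p[:2];print(nm,P,"local",c*d[0]+s*d[1],-s*d[0]+c*d[1])
# machine
T=lambda u,v:c1(u,v,316,215,264)
S=lambda u,v:(290+(u-300)/5-.5,192+v/5-.5)
G=lambda x,y,z=.078:(lambda q:(x-.084+q[3],y,z))
ob=[("top",G(.04,.032),T(335,222)),("top",G(.04,-.032),T(452,200)),("top",G(-.038,.032),T(360,360)),("top",G(0,0,.114),T(405,275)),
("top",(.06,.05,.012),T(265,65)),("top",(.06,-.058,.012),T(437,20)),("top",(.044,0,.041),T(350,67)),
("side",G(.04,-.032),S(510,62)),("side",G(-.038,-.032),S(628,57)),("side",G(.04,.032),S(514,132)),("side",G(-.038,.032),S(641,128)),
("side",(.06,.05,.012),S(333,252)),("side",(-.172,.05,.012),S(731,232))]
p,r=fit(ob,[.45,.03,.2,.0]);print("machine",p,r.tolist())
c,s=np.cos(p[2]),np.sin(p[2]);print("nest",p[0]-.03*c,p[1]-.03*s)
pt,_=fit(ob[:7],[.45,.03,.2,.0]);ps,_=fit(ob[7:],[.45,.03,.2,.0]);print(pt,ps)
E
```

```text
rest [ 0.54643706 -0.2489495  -0.07012208] [[-0.5, -0.7], [-0.2, -0.4], [-0.2, -0.1], [0.8, -0.5], [0.3, -0.7], [0.7, -0.2], [-0.4, 0.1], [1.7, 0.7]]
[ 0.54500774 -0.24927336 -0.072424  ] [ 0.54826296 -0.24905428 -0.07572487]
0 0.045 [375.8 186.7] [311.5 176.7]
0 -0.045 [401.1 188.1] [318.3 159.3]
0.01 0.045 [376.1 186.4] [311.5 174.4]
0.01 -0.045 [401.6 187.8] [318.4 157.1]
0.03 0.045 [376.7 185.7] [311.5 169.8]
0.03 -0.045 [402.5 187.2] [318.4 152.5]
0.036 0.045 [376.9 185.5] [311.5 168.4]
0.036 -0.045 [402.7 187. ] [318.4 151.1]
obs front top (376.5833333333333, 185.91666666666666) (402.0833333333333, 186.58333333333334) side (315.1848635235732, 157.84567901234567) (311.09057071960297, 175.12962962962962)
shoulder [ 0.56931739 -0.25306473  0.054     ] local 0.023112436047860514 -0.002502009303259102
tip [ 0.59043914 -0.25474434  0.045     ] local 0.0442999645345709 -0.0026975995099595244
machine [ 5.37674041e-01  2.11504823e-02  2.48227630e-01 -9.80183251e-06] [[-0.3, 0.1], [-1.5, -1.1], [1.4, -0.5], [-0.0, 0.0], [-0.1, -0.0], [0.8, -0.4], [0.2, -0.5], [-1.2, -0.4], [2.0, -0.6], [-0.1, 1.8], [2.1, 1.4], [-0.1, -0.2], [0.7, -0.1]]
nest 0.5085935594253961 0.013779893286703447
[ 5.36775065e-01  2.13648503e-02  2.41206263e-01 -3.39600446e-04] [0.53895169 0.02100529 0.25490592 0.0009348 ]
```

```bash
python3 - <<'E'
from fit import *
T=lambda u,v:c1(u,v,247,190,528)
q=[T(583,232),T(740,200),T(755,325),T(610,362)]
for z in(0,.01):
  P=[ray("top",a,z)[:2] for a in q];print("base",np.mean(P,0),np.round([np.arctan2(*(P[0]-P[1])[[1,0]])-np.pi/2,np.arctan2(*(P[0]-P[3])[[1,0]]),np.linalg.norm(P[0]-P[1]),np.linalg.norm(P[0]-P[3])],3))
print("floor",ray("top",(244.7,199.4),.08))
c=np.array([*ray("top",(244.7,199.4),.08)[:2]]);yw=.21
def over(c,yw):
    t=cv2.imread("pics/top0.png");s=cv2.imread("pics/side0.png");out=[]
    for n,im,cc in(("top",t,(247,200)),("side",s,(296,285))):
        o=crop(im,cc,40,40,10);o=np.clip(255*(o/255.)**.55,0,255).astype(np.uint8);x0,y0=cc[0]-20,cc[1]-20
        def box(hx,y1,y2,z1,z2,col):
            V=[[c[0]+np.cos(yw)*x-np.sin(yw)*y,c[1]+np.sin(yw)*x+np.cos(yw)*y,z] for z in(z1,z2) for x,y in((-hx,y1),(hx,y1),(hx,y2),(-hx,y2))]
            p=((proj(n,V)-[x0,y0]+.5)*10).astype(int)
            for a,b in[(0,1),(1,2),(2,3),(3,0),(4,5),(5,6),(6,7),(7,4)]: cv2.line(o,tuple(p[a]),tuple(p[b]),col,1)
        box(.012,-.025,.025,.066,.08,(0,255,0));box(.012,.007,.014,.08,.117,(0,0,255));box(.012,-.014,-.007,.08,.117,(255,0,0));box(.04,-.046,.046,0,.01,(0,255,255))
        out.append(o)
    return np.hstack(out)
cv2.imwrite("pics/c3.png",over(c,yw))
E
```

```text
base [0.54810488 0.24538921] [0.19  0.206 0.095 0.079]
base [0.54731198 0.24368095] [0.19  0.206 0.094 0.078]
floor [0.5479824  0.24485771 0.08      ]
```

View pics/c3.png

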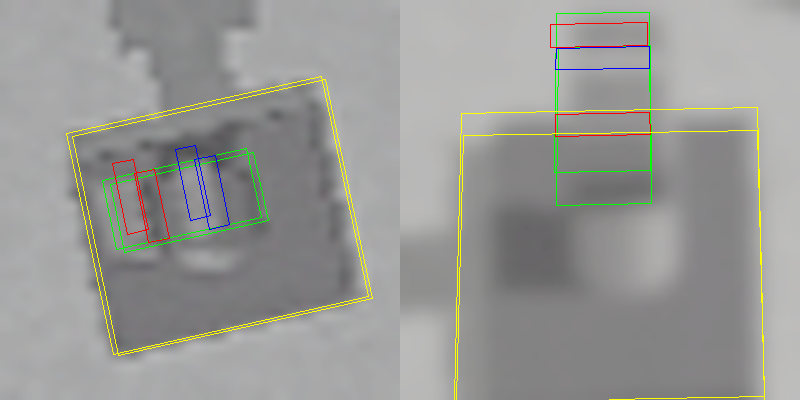

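Measured poses:
- **Clip:** about (0.545, 0.2445), yaw 0.20. In the overlay the clip sits about 3 mm nearer the robot than my first box.
- **Rest:** (0.546, -0.249), yaw -0.071. The punch middle is 25 mm inward from its origin.
- **Nest:** (0.5085, 0.0138), yaw 0.248.

Moving now.

Emit:
{"op": "send_rows", "data": {"commands": [{"slide": [0.4, 0.4, 0], "angular": [0, 0, -0.1], "gripper": 1}, {"slide": [0.8, 0.8, 0], "angular": [0, 0, -0.2], "gripper": 1}, {"slide": [0.8, 0.8, 0], "angular": [0, 0, -0.24], "gripper": 1}, {"slide": [0.8, 0.8, 0], "angular": [0, 0, -0.24], "gripper": 1}, {"slide": [0.8, 0.8, 0], "angular": [0, 0, -0.24], "gripper": 1}, {"slide": [0.8, 0.8, 0], "angular": [0, 0, -0.24], "gripper": 1}, {"slide": [0.8, 0.8, 0], "angular": [0, 0, -0.24], "gripper": 1}], "squeeze": 60}}

```text
clock: 1.4
ee_pos: [0.4021, -0.4143, 0.2315]
ee_rot: [-3.139, -0.003, -0.06]
wrist_force: [-1.4, -0.1, 0.5]
gripper_width: 1.0
grasp_force: 0.0
```

Emit:
{"op": "send_rows", "data": {"commands": [{"slide": [0.617, 0.668, 0], "angular": [0, 0, -0.003], "gripper": 1}, {"slide": [0.617, 0.668, 0], "angular": [0, 0, -0.003], "gripper": 1}, {"slide": [0.617, 0.668, 0], "angular": [0, 0, -0.003], "gripper": 1}, {"slide": [0.617, 0.668, 0], "angular": [0, 0, -0.003], "gripper": 1}, {"slide": [0.617, 0.668, 0], "angular": [0, 0, -0.003], "gripper": 0.7}, {"slide": [0.617, 0.668, -0.36], "angular": [0, 0, -0.003], "gripper": 0.7}, {"slide": [0.617, 0.668, -0.36], "angular": [0, 0, -0.003], "gripper": 0.7}, {"slide": [0.617, 0.668, -0.36], "angular": [0, 0, -0.003], "gripper": 0.7}, {"slide": [0.617, 0.668, -0.36], "angular": [0, 0, -0.003], "gripper": 0.7}]}}

```text
clock: 2.3
ee_pos: [0.5509, -0.2533, 0.1418]
ee_rot: [3.141, 0.001, -0.075]
wrist_force: [1.2, -0.5, 0.2]
gripper_width: 0.7
grasp_force: 0.0
```

```bash
python3 - <<'E'
from h import *
s=arm.sense();print(s["ee_pos"],s["ee_rot"],s["qpos"].round(2),s["clock"])
t=avg("top",2);sd=avg("side",2)
P=np.array(s["ee_pos"]);print(proj("top",P),proj("side",P))
cv2.imwrite("pics/c4.png",np.hstack([grid(t,(389,195),50,60,8),grid(sd,(335,155),50,60,8)]))
E
```

```text
[ 0.5509364  -0.25327989  0.14178299] [ 3.14139410e+00  7.09625550e-04 -7.48954833e-02] [ 0.4   0.57 -0.05  1.73  0.04  0.85 -1.32] 2.3
[[394.75603633 195.1096893 ]] [[327.74618072 135.19954148]]
```

View pics/c4.png

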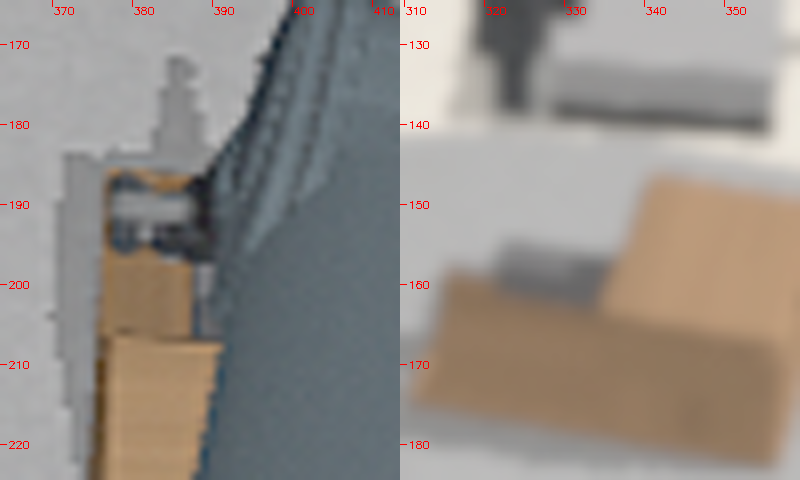

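The top view shows the left finger at about (385,190), straddling to the left of the bar. The side view shows the fingertip at (323,138), above the exposed bar (322–334,158). It is lined up, so I go down and grip.

Emit:
{"op": "send_rows", "data": {"commands": [{"slide": [0, 0, -0.12], "angular": [0, 0, 0], "gripper": 0.7}, {"slide": [0, 0, -0.24], "angular": [0, 0, 0], "gripper": 0.7}, {"slide": [0, 0, -0.36], "angular": [0, 0, 0], "gripper": 0.7}, {"slide": [0, 0, -0.45], "angular": [0, 0, 0], "gripper": 0.7}, {"slide": [0, 0, -0.45], "angular": [0, 0, 0], "gripper": 0.7}, {"slide": [0, 0, -0.45], "angular": [0, 0, 0], "gripper": 0}, {"slide": [0, 0, -0.45], "angular": [0, 0, 0], "gripper": 0}, {"slide": [0, 0, -0.45], "angular": [0, 0, 0], "gripper": 0}, {"slide": [0, 0, -0.45], "angular": [0, 0, 0], "gripper": 0}, {"slide": [0, 0, -0.45], "angular": [0, 0, 0], "gripper": 0}, {"slide": [0, 0, -0.45], "angular": [0, 0, 0], "gripper": 0}]}}

```text
clock: 3.6
ee_pos: [0.5526, -0.2531, 0.0308]
ee_rot: [3.141, -0.003, -0.074]
wrist_force: [-0.8, 0.4, 7.2]
gripper_width: 0.197
grasp_force: 58.9
```

Emit:
{"op": "send_rows", "data": {"commands": [{"slide": [0, 0, 0.014], "angular": [0, 0, 0], "gripper": 0}, {"slide": [0.08, -0.006, 0.014], "angular": [0, 0, 0], "gripper": 0}, {"slide": [0.16, -0.011, 0.014], "angular": [0, 0, 0], "gripper": 0}, {"slide": [0.24, -0.017, 0.014], "angular": [0, 0, 0], "gripper": 0}, {"slide": [0.32, -0.023, 0.014], "angular": [0, 0, 0], "gripper": 0}, {"slide": [0.36, -0.025, 0.014], "angular": [0, 0, 0], "gripper": 0}, {"slide": [0.36, -0.025, 0.014], "angular": [0, 0, 0], "gripper": 0}], "squeeze": 90}}

```text
clock: 4.3
ee_pos: [0.6422, -0.2582, 0.0324]
ee_rot: [-3.141, -0.001, -0.073]
wrist_force: [-0.3, 0.5, -2.4]
gripper_width: 0.19
grasp_force: 87.9
```

Emit:
{"op": "send_rows", "data": {"commands": [{"slide": [0, 0, 0.2], "angular": [0, 0, 0], "gripper": 0}, {"slide": [0, 0, 0.4], "angular": [0, 0, 0], "gripper": 0}, {"slide": [0, 0, 0.6], "angular": [0, 0, 0], "gripper": 0}, {"slide": [0, 0.15, 0.7], "angular": [0, 0, 0.05], "gripper": 0}, {"slide": [-0.1, 0.35, 0.7], "angular": [0, 0, 0.1], "gripper": 0}, {"slide": [-0.2, 0.55, 0.7], "angular": [0, 0, 0.174], "gripper": 0}, {"slide": [-0.25, 0.75, 0.7], "angular": [0, 0, 0.174], "gripper": 0}, {"slide": [-0.25, 0.95, 0.7], "angular": [0, 0, 0.174], "gripper": 0}, {"slide": [-0.25, 1.0, 0.7], "angular": [0, 0, 0.174], "gripper": 0}]}}

```text
clock: 5.2
ee_pos: [0.5762, -0.0037, 0.2074]
ee_rot: [-3.139, 0.001, 0.204]
wrist_force: [-0.3, 0.4, -2.8]
gripper_width: 0.196
grasp_force: 88.6
```

Emit:
{"op": "send_rows", "data": {"commands": [{"slide": [0, 0.2, 0], "angular": [0, 0, 0], "gripper": 0}, {"slide": [0, 0.4, 0], "angular": [0, 0, 0], "gripper": 0}, {"slide": [0, 0.6, 0], "angular": [0, 0, 0], "gripper": 0}, {"slide": [0, 0.8, 0], "angular": [0, 0, 0], "gripper": 0}, {"slide": [0, 0.95, 0], "angular": [0, 0, 0], "gripper": 0}, {"slide": [0, 1.0, 0], "angular": [0, 0, 0], "gripper": 0}, {"slide": [0, 1.0, -0.1], "angular": [0, 0, 0], "gripper": 0}, {"slide": [0, 1.0, -0.2], "angular": [0, 0, 0], "gripper": 0}, {"slide": [0, 1.0, -0.2], "angular": [0, 0, 0], "gripper": 0}, {"slide": [0, 1.0, -0.2], "angular": [0, 0, 0], "gripper": 0}]}}

```text
clock: 6.2
ee_pos: [0.5783, 0.2399, 0.1574]
ee_rot: [3.141, 0.001, 0.198]
wrist_force: [0.1, 0.4, -2.3]
gripper_width: 0.19
grasp_force: 88.5
```

```bash
python3 - <<'E'
from h import *
s=arm.sense();print(s["ee_pos"],s["ee_rot"],s["qpos"].round(2),s["clock"],s["gripper_width"])
t=avg("top",2);sd=avg("side",2)
P=np.array(s["ee_pos"]);print(proj("top",P),proj("side",P))
cv2.imwrite("pics/c5.png",np.hstack([grid(t,(247,195),50,60,8),grid(sd,(296,270),50,60,8)]))
E
```

```text
[0.57828378 0.2399452  0.15739384] [3.14061629e+00 1.31689310e-03 1.98372527e-01] [-0.32  0.59 -0.2   1.65  0.14  0.91 -1.95] 6.2 0.18960674996647722
[[241.93082506 188.04954123]] [[283.31490663 251.0879154 ]]
```

View pics/c5.png

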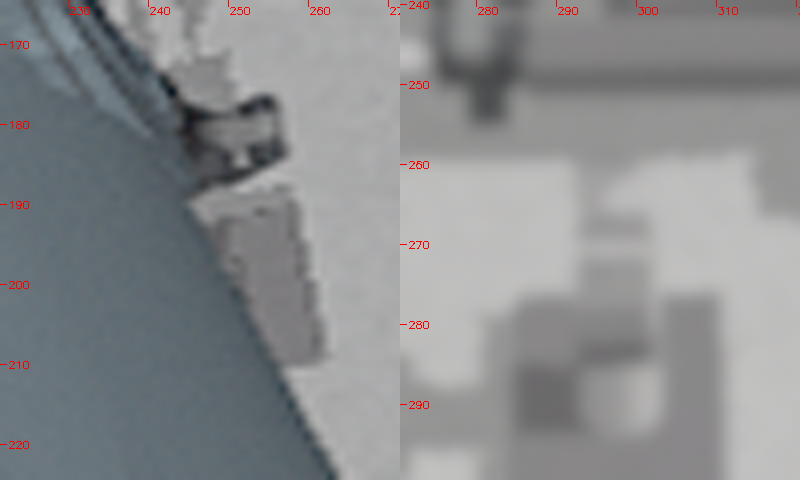

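The side view shows the fingertip at (280,254) and the empty clip jaws at (293–302,262–284). The fingertip reads about 2 px left of its known position, which is a small camera bias, so I trust the top view for x. I shift y by 9 mm and start pressing down gently.

Emit:
{"op": "send_rows", "data": {"commands": [{"slide": [0, 0.038, 0], "angular": [0, 0, 0], "gripper": 0}, {"slide": [0, 0.038, -0.05], "angular": [0, 0, 0], "gripper": 0}, {"slide": [0, 0.038, -0.1], "angular": [0, 0, 0], "gripper": 0}, {"slide": [0, 0.038, -0.14], "angular": [0, 0, 0], "gripper": 0}, {"slide": [0, 0.038, -0.18], "angular": [0, 0, 0], "gripper": 0}, {"slide": [0, 0.038, -0.22], "angular": [0, 0, 0], "gripper": 0}, {"slide": [0, 0.038, -0.22], "angular": [0, 0, 0], "gripper": 0}]}}

```text
clock: 7.1
ee_pos: [0.5779, 0.2523, 0.1011]
ee_rot: [-3.14, 0.001, 0.2]
wrist_force: [-1.8, 3.9, -0.8]
gripper_width: 0.186
grasp_force: 88.7
```

Emit:
{"op": "send_rows", "data": {"commands": [{"slide": [-0.002, 0.012, 0], "angular": [0, 0, 0], "gripper": 0}, {"slide": [-0.002, 0.012, 0], "angular": [0, 0, 0], "gripper": 0}]}}

```text
clock: 7.3
ee_pos: [0.5781, 0.2538, 0.1025]
ee_rot: [3.141, 0.0, 0.2]
wrist_force: [0.1, 2.3, -1.5]
gripper_width: 0.19
grasp_force: 88.7
```

Emit:
{"op": "send_rows", "data": {"commands": [{"slide": [-0.001, 0.008, 0], "angular": [0, 0, 0], "gripper": 0}, {"slide": [-0.001, 0.008, -0.02], "angular": [0, 0, 0], "gripper": 0}, {"slide": [-0.001, 0.008, -0.04], "angular": [0, 0, 0], "gripper": 0}, {"slide": [-0.001, 0.008, -0.04], "angular": [0, 0, 0], "gripper": 0}]}}

```text
clock: 7.7
ee_pos: [0.5789, 0.2552, 0.0923]
ee_rot: [3.141, -0.002, 0.199]
wrist_force: [1.6, -0.1, -1.2]
gripper_width: 0.189
grasp_force: 89.1
```

Emit:
{"op": "send_rows", "data": {"commands": [{"slide": [0, 0, -0.02], "angular": [0, 0, 0], "gripper": 0}, {"slide": [0, 0, -0.04], "angular": [0, 0, 0], "gripper": 0}, {"slide": [0, 0, -0.056], "angular": [0, 0, 0], "gripper": 0}, {"slide": [0, 0, -0.056], "angular": [0, 0, 0], "gripper": 0}]}}

```text
clock: 8.1
ee_pos: [0.5775, 0.2554, 0.0773]
ee_rot: [3.141, 0.001, 0.199]
wrist_force: [1.5, -0.5, -4.6]
gripper_width: 0.19
grasp_force: 88.7
```

Emit:
{"op": "send_rows", "data": {"commands": [{"slide": [0, 0, -0.008], "angular": [0, 0, 0], "gripper": 0}, {"slide": [0, 0, -0.012], "angular": [0, 0, 0], "gripper": 0}, {"slide": [0, 0, -0.012], "angular": [0, 0, 0], "gripper": 0}]}}

```text
clock: 8.4
ee_pos: [0.5777, 0.2557, 0.0751]
ee_rot: [3.141, 0.001, 0.199]
wrist_force: [0.3, -2.1, -0.3]
gripper_width: 0.186
grasp_force: 89.2
```

Emit:
{"op": "send_rows", "data": {"commands": [{"slide": [0, 0, -0.012], "angular": [0, 0, 0], "gripper": 0}, {"slide": [0, 0, -0.012], "angular": [0, 0, 0], "gripper": 0}, {"slide": [0, 0, -0.012], "angular": [0, 0, 0], "gripper": 0}]}}

```text
clock: 8.7
ee_pos: [0.578, 0.2558, 0.0738]
ee_rot: [3.141, 0.0, 0.199]
wrist_force: [-3.8, -4.2, 13.4]
gripper_width: 0.192
grasp_force: 91.2
```

The punch is home on the clip floor (13 N reaction). Release, rise and look.

Emit:
{"op": "send_rows", "data": {"commands": [{"slide": [0, 0, 0.008], "angular": [0, 0, 0], "gripper": 0}, {"slide": [0, 0, 0.008], "angular": [0, 0, 0], "gripper": 0.5}, {"slide": [0, 0, 0.008], "angular": [0, 0, 0], "gripper": 0.5}, {"slide": [0, 0, 0.008], "angular": [0, 0, 0], "gripper": 0.5}, {"slide": [0, 0, 0.008], "angular": [0, 0, 0], "gripper": 0.5}, {"slide": [0, 0, 0.1], "angular": [0, 0, 0], "gripper": 0.5}, {"slide": [0, 0, 0.2], "angular": [0, 0, 0], "gripper": 0.5}, {"slide": [0, 0, 0.4], "angular": [0, 0, 0], "gripper": 0.6}, {"slide": [0.6, 0, 0.4], "angular": [0, 0, 0], "gripper": 0.6}, {"slide": [0.6, 0, 0.4], "angular": [0, 0, 0], "gripper": 0.6}, {"slide": [0.6, 0, 0.4], "angular": [0, 0, 0], "gripper": 0.6}, {"slide": [0.6, 0, 0.4], "angular": [0, 0, 0], "gripper": 0.6}]}}

```text
clock: 9.9
ee_pos: [0.7334, 0.2531, 0.1702]
ee_rot: [3.14, -0.003, 0.195]
wrist_force: [-0.2, -0.9, -0.8]
gripper_width: 0.598
grasp_force: 0.0
```

```bash
python3 - <<'E'
from h import *
s=arm.sense();print(s["ee_pos"],s["ee_rot"],s["qpos"].round(2),s["clock"],s["wrist_force"],proj("side",[[.5416,.245,.089],[.5416-.0686,.245-.0139,.089]]))
t=avg("top",2);sd=avg("side",2)
cv2.imwrite("pics/c6.png",np.hstack([grid(t,(247,198),50,60,8),grid(sd,(300,270),50,60,8)]))
E
```

```text
[0.73344922 0.25310642 0.17017179] [ 3.13967312e+00 -2.65112811e-03  1.94835085e-01] [-0.3   0.83 -0.18  1.17  0.14  1.15 -1.85] 9.9 [-0.22751813 -0.91616002 -0.76544977] [[298.1296931  271.88074877]
 [325.73810518 271.56719775]]
```

View pics/c6.png

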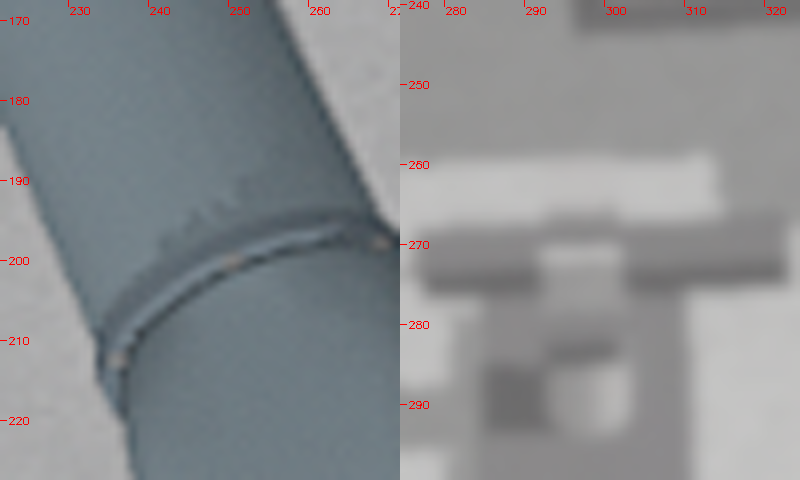

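The punch lies level in the clip. In the side view the bar spans cols 276–322 at row 270, with the butt at (322,270). Next I take it by the butt, about 55 mm from its middle.

Emit:
{"op": "send_rows", "data": {"commands": [{"slide": [-0.2, 0, 0.04], "angular": [0, 0, 0], "gripper": 0.6}, {"slide": [-0.4, 0, 0.04], "angular": [0, 0, 0], "gripper": 0.6}, {"slide": [-0.6, -0.03, 0.04], "angular": [0, 0, 0], "gripper": 0.6}, {"slide": [-0.8, -0.07, 0.04], "angular": [0, 0, 0], "gripper": 0.6}, {"slide": [-0.924, -0.07, 0], "angular": [0, 0, 0], "gripper": 0.6}, {"slide": [-0.924, -0.07, 0], "angular": [0, 0, 0], "gripper": 0.6}, {"slide": [-0.924, -0.07, -0.1], "angular": [0, 0, 0], "gripper": 0.6}, {"slide": [-0.924, -0.07, -0.2], "angular": [0, 0, 0], "gripper": 0.6}, {"slide": [-0.924, -0.07, -0.3], "angular": [0, 0, 0], "gripper": 0.6}, {"slide": [-0.924, -0.07, -0.39], "angular": [0, 0, 0], "gripper": 0.6}, {"slide": [-0.924, -0.07, -0.39], "angular": [0, 0, 0], "gripper": 0.6}], "squeeze": 40}}

```text
clock: 11.2
ee_pos: [0.4947, 0.2376, 0.0729]
ee_rot: [3.14, 0.004, 0.2]
wrist_force: [-0.4, -0.3, 0.1]
gripper_width: 0.601
grasp_force: 0.0
```

Emit:
{"op": "send_rows", "data": {"commands": [{"slide": [0, 0, 0], "angular": [0, 0, 0], "gripper": 0}, {"slide": [0, 0, 0], "angular": [0, 0, 0], "gripper": 0}, {"slide": [0, 0, 0], "angular": [0, 0, 0], "gripper": 0}, {"slide": [0, 0, 0], "angular": [0, 0, 0], "gripper": 0}, {"slide": [0, 0, 0], "angular": [0, 0, 0], "gripper": 0}, {"slide": [0, 0, 0], "angular": [0, 0, 0], "gripper": 0}]}}

```text
clock: 11.8
ee_pos: [0.4978, 0.2385, 0.0758]
ee_rot: [-3.141, -0.002, 0.199]
wrist_force: [-1.4, -1.7, 7.7]
gripper_width: 0.2
grasp_force: 43.0
```

Emit:
{"op": "send_rows", "data": {"commands": [{"slide": [0, 0, 0.01], "angular": [0, 0, 0], "gripper": 0}, {"slide": [0, 0, 0.01], "angular": [0, 0, 0], "gripper": 0}, {"slide": [0, 0, 0.05], "angular": [0, 0, 0], "gripper": 0}, {"slide": [0, 0, 0.1], "angular": [0, 0, 0], "gripper": 0}, {"slide": [0, 0, 0.15], "angular": [0, 0, 0], "gripper": 0}, {"slide": [0, 0, 0.25], "angular": [0, 0, 0], "gripper": 0}, {"slide": [0, 0, 0.45], "angular": [0, 0, 0], "gripper": 0}, {"slide": [0, 0, 0.55], "angular": [0, 0, 0], "gripper": 0}, {"slide": [0, 0, 0.55], "angular": [0, 0, 0], "gripper": 0}], "squeeze": 115}}

```text
clock: 12.7
ee_pos: [0.4996, 0.2402, 0.2179]
ee_rot: [-3.139, -0.009, 0.2]
wrist_force: [0.8, 0.2, -1.9]
gripper_width: 0.186
grasp_force: 113.6
```

Emit:
{"op": "send_rows", "data": {"commands": [{"slide": [0.05, 0, 0], "angular": [0, 0, 0.09], "gripper": 0}, {"slide": [0.1, -0.1, 0], "angular": [0, 0, 0.18], "gripper": 0}, {"slide": [0.15, -0.15, 0], "angular": [0, 0, 0.27], "gripper": 0}, {"slide": [0.2, -0.2, 0], "angular": [0, 0, 0.36], "gripper": 0}, {"slide": [0.25, -0.25, 0], "angular": [0, 0, 0.45], "gripper": 0}, {"slide": [0.3, -0.3, 0], "angular": [0, 0, 0.54], "gripper": 0}, {"slide": [0.3, -0.35, 0], "angular": [0, 0, 0.63], "gripper": 0}, {"slide": [0.3, -0.4, 0], "angular": [0, 0, 0.72], "gripper": 0}, {"slide": [0.3, -0.4, 0], "angular": [0, 0, 0.8], "gripper": 0}]}}

```text
clock: 13.6
ee_pos: [0.5717, 0.1356, 0.2116]
ee_rot: [-3.141, 0.002, 1.459]
wrist_force: [-0.1, 0.2, -1.9]
gripper_width: 0.182
grasp_force: 113.5
```

Emit:
{"op": "send_rows", "data": {"commands": [{"slide": [0.05, -0.05, 0], "angular": [0, 0, 0.09], "gripper": 0}, {"slide": [0.1, -0.1, 0], "angular": [0, 0, 0.18], "gripper": 0}, {"slide": [0.15, -0.15, 0], "angular": [0, 0, 0.27], "gripper": 0}, {"slide": [0.2, -0.2, 0], "angular": [0, 0, 0.36], "gripper": 0}, {"slide": [0.25, -0.25, 0], "angular": [0, 0, 0.45], "gripper": 0}, {"slide": [0.3, -0.3, 0], "angular": [0, 0, 0.54], "gripper": 0}, {"slide": [0.3, -0.348, 0], "angular": [0, 0, 0.63], "gripper": 0}, {"slide": [0.308, -0.348, 0], "angular": [0, 0, 0.72], "gripper": 0}, {"slide": [0.308, -0.348, 0], "angular": [0, 0, 0.8], "gripper": 0}, {"slide": [0.308, -0.348, 0], "angular": [0, 0, 0.8], "gripper": 0}]}}

```text
clock: 14.6
ee_pos: [0.6485, 0.051, 0.2116]
ee_rot: [-3.141, -0.001, 2.714]
wrist_force: [-0.7, -0.9, -2.5]
gripper_width: 0.179
grasp_force: 113.5
```

Emit:
{"op": "send_rows", "data": {"commands": [{"slide": [0, 0, 0], "angular": [0, 0, 0.09], "gripper": 0}, {"slide": [0, 0, 0], "angular": [0, 0, 0.18], "gripper": 0}, {"slide": [0, 0, 0], "angular": [0, 0, 0.27], "gripper": 0}, {"slide": [0, 0, -0.1], "angular": [0, 0, 0.36], "gripper": 0}, {"slide": [0, 0, -0.3], "angular": [0, 0, 0.43], "gripper": 0}, {"slide": [0, 0, -0.45], "angular": [0, 0, 0.43], "gripper": 0}, {"slide": [0, 0, -0.45], "angular": [0, 0, 0.43], "gripper": 0}, {"slide": [0, 0, -0.45], "angular": [0, 0, 0.43], "gripper": 0}]}}

```text
clock: 15.4
ee_pos: [0.649, 0.0517, 0.1004]
ee_rot: [3.141, -0.0, -2.897]
wrist_force: [0.9, -0.2, -1.8]
gripper_width: 0.182
grasp_force: 113.4
```

```bash
python3 - <<'E'
from h import *
s=arm.sense();p=s["ee_pos"];print(p,s["ee_rot"],s["qpos"].round(2),s["clock"],s["wrist_force"])
a=s["ee_rot"][2];d=np.array([np.cos(a),np.sin(a),0]);B=p+[0,0,.0132]
print("pred butt,shoulder,tip",proj("side",[B-d*.018,B+d*.1,B+d*.122]).round(1).tolist(),proj("top",[B-d*.018,B+d*.1,B+d*.122]).round(1).tolist())
t=avg("top",2);sd=avg("side",2)
cv2.imwrite("pics/c7.png",np.hstack([grid(t,(312,205),40,60,9),grid(sd,(305,210),60,60,7)[:,:420] if 0 else cv2.resize(grid(sd,(300,205),60,60,9),(440,540)) ]))
E
```

```text
[0.64897001 0.05174992 0.10037701] [ 3.14112351e+00 -2.32730979e-04 -2.89691785e+00] [ 0.36  0.84 -0.78  1.59  0.67  1.    1.18] 15.4 [ 0.90514479 -0.16437259 -1.77094017]
pred butt,shoulder,tip [[268.1, 206.2], [310.4, 204.4], [318.3, 204.0]] [[299.7, 162.4], [308.6, 196.6], [310.3, 203.0]]
```

View pics/c7.png

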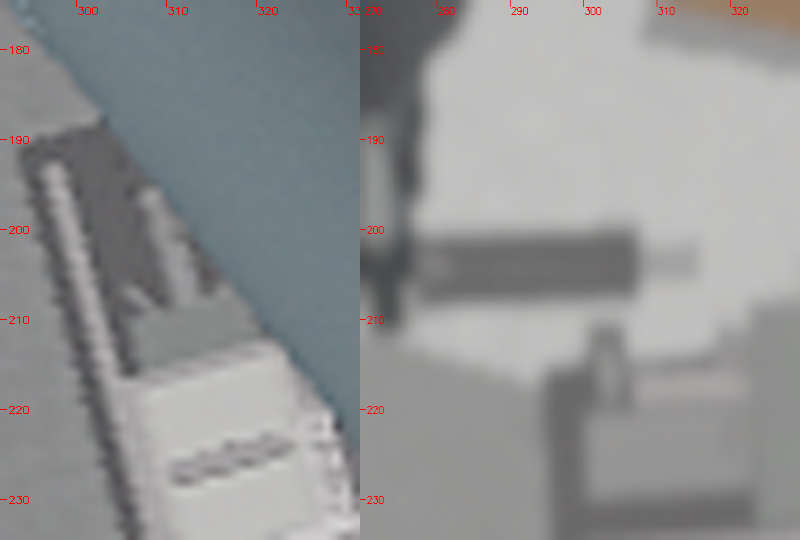

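The side view shows the punch level in the hand: bar cols 277–307, nib tip (315,204), just in front of the hood (323,215). Lowering to nest height, then sliding in.

Emit:
{"op": "send_rows", "data": {"commands": [{"slide": [0, 0, -0.08], "angular": [0, 0, 0], "gripper": 0}, {"slide": [0, 0, -0.16], "angular": [0, 0, 0], "gripper": 0}, {"slide": [0, 0, -0.22], "angular": [0, 0, 0], "gripper": 0}, {"slide": [0, 0, -0.243], "angular": [0, 0, 0], "gripper": 0}, {"slide": [0, 0, -0.243], "angular": [0, 0, 0], "gripper": 0}, {"slide": [0, 0, -0.243], "angular": [0, 0, 0], "gripper": 0}]}}

```text
clock: 16.2
ee_pos: [0.6493, 0.0517, 0.0392]
ee_rot: [3.141, 0.001, -2.895]
wrist_force: [-0.3, 0.3, -1.8]
gripper_width: 0.182
grasp_force: 113.8
```

Emit:
{"op": "send_rows", "data": {"commands": [{"slide": [-0.04, -0.01, 0], "angular": [0, 0, 0], "gripper": 0}, {"slide": [-0.08, -0.02, 0], "angular": [0, 0, 0], "gripper": 0}, {"slide": [-0.116, -0.029, 0], "angular": [0, 0, 0], "gripper": 0}, {"slide": [-0.116, -0.029, 0], "angular": [0, 0, 0], "gripper": 0}]}}

```text
clock: 16.6
ee_pos: [0.6182, 0.0432, 0.039]
ee_rot: [-3.141, -0.002, -2.895]
wrist_force: [0.2, 0.5, -2.2]
gripper_width: 0.185
grasp_force: 113.8
```

Emit:
{"op": "send_rows", "data": {"commands": [{"slide": [-0.04, -0.01, 0], "angular": [0, 0, 0], "gripper": 0}, {"slide": [-0.078, -0.02, 0], "angular": [0, 0, 0], "gripper": 0}, {"slide": [-0.078, -0.02, 0], "angular": [0, 0, 0], "gripper": 0}]}}

```text
clock: 16.9
ee_pos: [0.5987, 0.0384, 0.0388]
ee_rot: [-3.141, -0.002, -2.895]
wrist_force: [-0.2, -0.0, -2.1]
gripper_width: 0.184
grasp_force: 113.8
```

Emit:
{"op": "send_rows", "data": {"commands": [{"slide": [-0.04, -0.01, 0], "angular": [0, 0, 0], "gripper": 0}, {"slide": [-0.078, -0.02, 0], "angular": [0, 0, 0], "gripper": 0}, {"slide": [-0.117, -0.029, 0], "angular": [0, 0, 0], "gripper": 0}, {"slide": [-0.117, -0.029, 0], "angular": [0, 0, 0], "gripper": 0}]}}

```text
clock: 17.3
ee_pos: [0.5693, 0.0311, 0.0388]
ee_rot: [-3.141, -0.002, -2.895]
wrist_force: [0.1, 0.1, -2.7]
gripper_width: 0.183
grasp_force: 113.8
```

Emit:
{"op": "send_rows", "data": {"commands": [{"slide": [-0.016, -0.004, -0.004], "angular": [0, 0, 0], "gripper": 0}, {"slide": [-0.031, -0.008, -0.004], "angular": [0, 0, 0], "gripper": 0}, {"slide": [-0.031, -0.008, -0.004], "angular": [0, 0, 0], "gripper": 0}]}}

```text
clock: 17.6
ee_pos: [0.563, 0.0297, 0.038]
ee_rot: [-3.142, -0.0, -2.895]
wrist_force: [-0.6, -0.5, -1.3]
gripper_width: 0.18
grasp_force: 113.8
```

Emit:
{"op": "send_rows", "data": {"commands": [{"slide": [-0.008, -0.002, 0], "angular": [0, 0, 0], "gripper": 0}, {"slide": [-0.016, -0.004, 0], "angular": [0, 0, 0], "gripper": 0}, {"slide": [-0.016, -0.004, 0], "angular": [0, 0, 0], "gripper": 0}]}}

```text
clock: 17.9
ee_pos: [0.5592, 0.0287, 0.038]
ee_rot: [-3.142, -0.0, -2.895]
wrist_force: [-0.6, -0.2, -0.7]
gripper_width: 0.188
grasp_force: 113.8
```

Emit:
{"op": "send_rows", "data": {"commands": [{"slide": [-0.008, -0.002, 0], "angular": [0, 0, 0], "gripper": 0}, {"slide": [-0.012, -0.003, 0], "angular": [0, 0, 0], "gripper": 0}, {"slide": [-0.012, -0.003, 0], "angular": [0, 0, 0], "gripper": 0}]}}

```text
clock: 18.2
ee_pos: [0.5562, 0.028, 0.038]
ee_rot: [3.142, -0.0, -2.895]
wrist_force: [-1.1, -0.5, -0.7]
gripper_width: 0.184
grasp_force: 113.8
```

Emit:
{"op": "send_rows", "data": {"commands": [{"slide": [-0.008, -0.002, 0], "angular": [0, 0, 0], "gripper": 0}, {"slide": [-0.012, -0.003, 0], "angular": [0, 0, 0], "gripper": 0}, {"slide": [-0.012, -0.003, 0], "angular": [0, 0, 0], "gripper": 0}]}}

```text
clock: 18.5
ee_pos: [0.5541, 0.0275, 0.0383]
ee_rot: [3.141, 0.002, -2.895]
wrist_force: [3.0, 0.7, -2.5]
gripper_width: 0.182
grasp_force: 113.8
```

Emit:
{"op": "send_rows", "data": {"commands": [{"slide": [-0.008, -0.002, 0], "angular": [0, 0, 0], "gripper": 0}, {"slide": [-0.008, -0.002, -0.004], "angular": [0, 0, 0], "gripper": 0}, {"slide": [-0.008, -0.002, -0.004], "angular": [0, 0, 0], "gripper": 0}]}}

```text
clock: 18.8
ee_pos: [0.5541, 0.0276, 0.0381]
ee_rot: [3.141, 0.005, -2.895]
wrist_force: [6.4, 1.6, 0.3]
gripper_width: 0.185
grasp_force: 113.8
```

Emit:
{"op": "send_rows", "data": {"commands": [{"slide": [-0.004, -0.001, -0.006], "angular": [0, 0, 0], "gripper": 0}, {"slide": [-0.004, -0.001, -0.006], "angular": [0, 0, 0], "gripper": 0}, {"slide": [-0.004, -0.001, -0.006], "angular": [0, 0, 0], "gripper": 0}]}}

```text
clock: 19.1
ee_pos: [0.5541, 0.0276, 0.0374]
ee_rot: [3.141, 0.007, -2.895]
wrist_force: [7.7, 1.3, 3.8]
gripper_width: 0.185
grasp_force: 114.6
```

Emit:
{"op": "send_rows", "data": {"commands": [{"slide": [0, 0, 0], "angular": [0, 0, 0], "gripper": 0.4}, {"slide": [0, 0, 0], "angular": [0, 0, 0], "gripper": 0.4}, {"slide": [0, 0, 0], "angular": [0, 0, 0], "gripper": 0.4}, {"slide": [0, 0, 0], "angular": [0, 0, 0], "gripper": 0.4}, {"slide": [0, 0, 0.1], "angular": [0, 0, 0], "gripper": 0.4}, {"slide": [0, 0, 0.2], "angular": [0, 0, 0], "gripper": 0.4}, {"slide": [0, 0, 0.4], "angular": [0, 0, 0], "gripper": 0.4}, {"slide": [0, 0, 0.6], "angular": [0, 0, 0], "gripper": 0}, {"slide": [0, 0, 0.6], "angular": [0, 0, 0], "gripper": 0}, {"slide": [0, 0, 0.6], "angular": [0, 0, 0], "gripper": 0}], "squeeze": 40}}

```text
clock: 20.1
ee_pos: [0.5508, 0.0263, 0.1864]
ee_rot: [-3.141, 0.002, -2.895]
wrist_force: [-0.1, -0.4, -0.8]
gripper_width: 0.001
grasp_force: 0.0
```

Emit:
{"op": "send_rows", "data": {"commands": [{"slide": [-0.15, -0.04, 0], "angular": [0, 0, 0], "gripper": 0}, {"slide": [-0.3, -0.075, 0], "angular": [0, 0, 0], "gripper": 0}, {"slide": [-0.45, -0.11, 0], "angular": [0, 0, 0], "gripper": 0}, {"slide": [-0.516, -0.127, 0], "angular": [0, 0, 0], "gripper": 0}, {"slide": [-0.516, -0.127, 0], "angular": [0, 0, 0], "gripper": 0}, {"slide": [-0.516, -0.127, -0.1], "angular": [0, 0, 0], "gripper": 0}, {"slide": [-0.516, -0.127, -0.2], "angular": [0, 0, 0], "gripper": 0}, {"slide": [-0.516, -0.127, -0.3], "angular": [0, 0, 0], "gripper": 0}, {"slide": [-0.516, -0.127, -0.352], "angular": [0, 0, 0], "gripper": 0}, {"slide": [-0.516, -0.127, -0.352], "angular": [0, 0, 0], "gripper": 0}, {"slide": [-0.516, -0.127, -0.352], "angular": [0, 0, 0], "gripper": 0}]}}

```text
clock: 21.2
ee_pos: [0.4217, -0.0046, 0.0973]
ee_rot: [3.141, -0.001, -2.895]
wrist_force: [0.7, 0.5, 1.2]
gripper_width: 0.003
grasp_force: 0.0
```

Emit:
{"op": "send_rows", "data": {"commands": [{"slide": [0.039, 0.01, 0], "angular": [0, 0, 0], "gripper": 0}, {"slide": [0.078, 0.02, 0], "angular": [0, 0, 0], "gripper": 0}, {"slide": [0.116, 0.029, 0], "angular": [0, 0, 0], "gripper": 0}, {"slide": [0.155, 0.039, 0], "angular": [0, 0, 0], "gripper": 0}, {"slide": [0.194, 0.049, 0], "angular": [0, 0, 0], "gripper": 0}, {"slide": [0.233, 0.059, 0], "angular": [0, 0, 0], "gripper": 0}, {"slide": [0.233, 0.059, 0], "angular": [0, 0, 0], "gripper": 0}]}}

```text
clock: 21.9
ee_pos: [0.4817, 0.0102, 0.0978]
ee_rot: [3.141, 0.002, -2.895]
wrist_force: [-0.3, -0.1, 0.7]
gripper_width: 0.004
grasp_force: 0.0
```

Emit:
{"op": "send_rows", "data": {"commands": [{"slide": [0.02, 0.005, 0], "angular": [0, 0, 0], "gripper": 0}, {"slide": [0.04, 0.01, 0], "angular": [0, 0, 0], "gripper": 0}, {"slide": [0.06, 0.015, 0], "angular": [0, 0, 0], "gripper": 0}, {"slide": [0.08, 0.02, 0], "angular": [0, 0, 0], "gripper": 0}]}}

```text
clock: 22.3
ee_pos: [0.4997, 0.0148, 0.0974]
ee_rot: [3.141, -0.0, -2.895]
wrist_force: [-2.1, 1.0, 0.3]
gripper_width: -0.001
grasp_force: 0.9
```

Emit:
{"op": "send_rows", "data": {"commands": [{"slide": [0.02, 0.005, 0], "angular": [0, 0, 0], "gripper": 0}, {"slide": [0.04, 0.01, 0], "angular": [0, 0, 0], "gripper": 0}, {"slide": [0.06, 0.015, 0], "angular": [0, 0, 0], "gripper": 0}, {"slide": [0.06, 0.015, 0], "angular": [0, 0, 0], "gripper": 0}]}}

```text
clock: 22.7
ee_pos: [0.5139, 0.0183, 0.0972]
ee_rot: [-3.142, -0.002, -2.895]
wrist_force: [-3.4, 0.9, -0.8]
gripper_width: -0.002
grasp_force: 1.9
```

Emit:
{"op": "send_rows", "data": {"commands": [{"slide": [0.016, 0.004, 0], "angular": [0, 0, 0], "gripper": 0}, {"slide": [0.032, 0.008, 0], "angular": [0, 0, 0], "gripper": 0}, {"slide": [0.032, 0.008, 0], "angular": [0, 0, 0], "gripper": 0}]}}

```text
clock: 23.0
ee_pos: [0.524, 0.0204, 0.0977]
ee_rot: [-3.142, 0.002, -2.895]
wrist_force: [-0.1, 0.7, -0.0]
gripper_width: -0.001
grasp_force: 0.0
```

Emit:
{"op": "send_rows", "data": {"commands": [{"slide": [0.008, 0.002, 0], "angular": [0, 0, 0], "gripper": 0}, {"slide": [0.016, 0.004, 0], "angular": [0, 0, 0], "gripper": 0}, {"slide": [0.016, 0.004, 0], "angular": [0, 0, 0], "gripper": 0}]}}

```text
clock: 23.3
ee_pos: [0.5256, 0.0208, 0.0974]
ee_rot: [-3.141, -0.003, -2.895]
wrist_force: [-6.5, -1.0, 4.3]
gripper_width: 0.0
grasp_force: 2.8
```

Emit:
{"op": "send_rows", "data": {"commands": [{"slide": [0.008, 0.002, 0], "angular": [0, 0, 0], "gripper": 0}, {"slide": [0.016, 0.004, 0], "angular": [0, 0, 0], "gripper": 0}, {"slide": [0.016, 0.004, 0], "angular": [0, 0, 0], "gripper": 0}]}}

```text
clock: 23.6
ee_pos: [0.5256, 0.0209, 0.0966]
ee_rot: [-3.14, -0.011, -2.895]
wrist_force: [-15.7, -4.4, 10.9]
gripper_width: -0.001
grasp_force: 8.1
```

Hard stop reached: no advance at 16 N, and the position agrees with travel 0.088. Backing off and checking.

Emit:
{"op": "send_rows", "data": {"commands": [{"slide": [-0.06, -0.015, 0], "angular": [0, 0, 0], "gripper": 0}, {"slide": [-0.12, -0.03, 0], "angular": [0, 0, 0], "gripper": 0}, {"slide": [-0.12, -0.03, 0.2], "angular": [0, 0, 0], "gripper": 0}, {"slide": [-0.12, -0.03, 0.4], "angular": [0, 0, 0], "gripper": 0}, {"slide": [-0.12, -0.2, 0.6], "angular": [0, 0, 0], "gripper": 0}, {"slide": [-0.12, -0.4, 0.6], "angular": [0, 0, 0], "gripper": 0}, {"slide": [-0.12, -0.6, 0.6], "angular": [0, 0, 0], "gripper": 0}, {"slide": [-0.12, -0.8, 0.6], "angular": [0, 0, 0], "gripper": 0}, {"slide": [-0.12, -1.0, 0.6], "angular": [0, 0, 0], "gripper": 0}, {"slide": [-0.12, -1.0, 0.6], "angular": [0, 0, 0], "gripper": 0}, {"slide": [-0.12, -1.0, 0.6], "angular": [0, 0, 0], "gripper": 0}]}}

```text
clock: 24.7
ee_pos: [0.5006, -0.2305, 0.2474]
ee_rot: [-3.141, 0.001, -2.9]
wrist_force: [1.2, 1.0, 0.8]
gripper_width: -0.002
grasp_force: 0.0
```

```bash
python3 - <<'E'
from h import *
s=arm.sense();print(s["ee_pos"],s["clock"],s["wrist_force"])
t=avg("top",3);sd=avg("side",3)
n=np.array([.507,.016]);c,k=np.cos(.247),np.sin(.247)
W=lambda x,y,z:[n[0]+c*x-k*y,n[1]+k*x+c*y,z]
L=[W(.07,0,.059),W(.034,0,.114),W(.074,.032,.078),W(.063,-.042,.029)]
print("butt,lug,guardfront,pawl",proj("top",L).round(1).tolist(),proj("side",L).round(1).tolist())
cv2.imwrite("pics/c8.png",np.hstack([grid(t,(312,208),44,66,9),cv2.resize(grid(sd,(325,218),80,110,5),(400,594))[:594]]))
E
```

```text
[ 0.50061628 -0.23049493  0.24739127] 24.7 [1.24270069 1.0152676  0.79040372]
butt,lug,guardfront,pawl [[307.6, 191.3], [309.6, 200.2], [297.9, 192.1], [320.1, 191.0]] [[302.3, 218.0], [314.8, 204.0], [301.3, 221.8], [304.2, 214.5]]
```

View pics/c8.png

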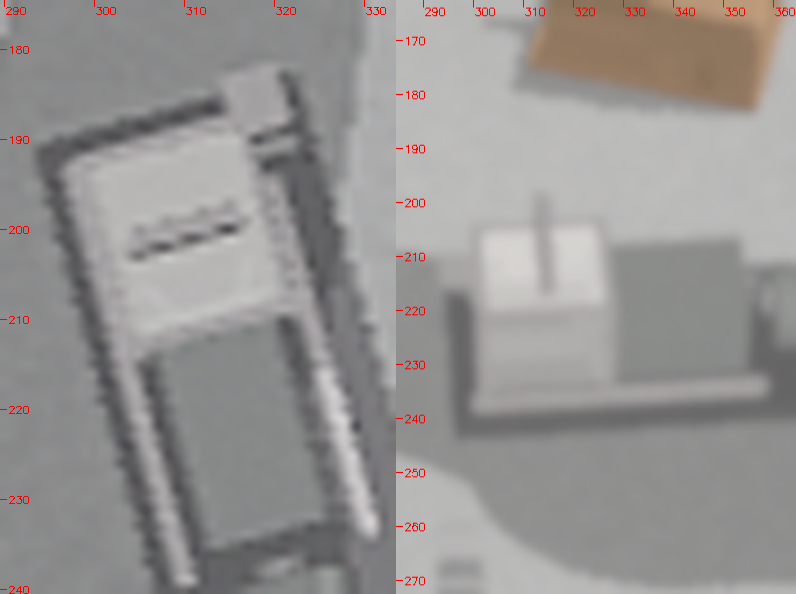

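The top view shows the guard shut over the punch: its front edge runs (297,192)–(315,187), the lug is at (309,201), and the ramp (317,185) is past the pawl (319,191). The arm is clear.

```bash
python3 -c "
from plant import arm
print(arm.hand_in())"
```

```text
the job is handed in; nothing more can be done
None
```

The job is handed in at about 25 s: the punch was parked in the clip, re-gripped by its butt and laid in the nest against the stop. The guard was then pushed to its hard stop, where the last picture shows its ramp past the latch pawl. I never steered near the mug, cup, mallet or block, but I did not check them in a final picture.

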